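Scoop the dropped collets from under the instrument riser

ROBOT

A 6-joint arm with a two-finger parallel gripper is mounted at the origin on the work surface. World frame = base frame: x ahead of the robot, y to its left, z up, the work surface at z = 0. Lengths are in m, angles in degrees, forces in N, time in s.
With the tool pointing down it reaches from about 0.25 to 0.725 m from the base axis. Payload 9.7 kg.
Tool frame: the origin (TCP) lies at the centre of the arm's flange, where the gripper is bolted on; the fingertips stand 173 mm ahead of it and the grasp point (between the pads) lies 155 mm ahead of it (robot.tip_extent is the distance from the TCP to the fingertips, in m); z points along the fingers, y is the line along which they close (so a half turn about z gives the same grasp; the last joint's range is limited). The gripper opens to 85 mm and grips with 20 to 120 N. Pads are 22 mm wide; open, the fingers measure 114 mm over their backs; the gripper's body (76 mm by 85 mm) begins 54 mm behind the grasp point. The pads swing forward as they close: fully open they stand 13 mm farther back than shut.
Start: joints at [63.14, 4.979, 10.078, 95.1, 0, 90], TCP at [0.248, 0.491, 0.405] pointing down, gripper open.
Joint ranges: [-179.16, 179.16], [-48.56, 103.87], [-65.8, 70.77], [-126.05, 130.52], [-82.76, 87.17], [-180, 180]. Speed limits (degrees/s): [127.2, 127.2, 147.25, 180, 180, 180].

INTERFACE

Orientations are given as [roll, pitch, yaw] about the fixed x, y, z axes, in that order (R = Rz(yaw) Ry(pitch) Rx(roll)).
In Python, from plant import robot, eyes, job_done gives the robot as it stands.
- The arm moves only by the shell command python3 -m jog 'ROWS' [OPENING]. ROWS is a JSON object of lists of equal length, an entry for each row: "xyz": the shift along the world's x, y, z in m, a list of three; "turn": the turn about the world's z in rad. In form: {"xyz": [[x, y, z], ...], "turn": [turn, ...]}. A call has exactly 10 rows; each row shifts and turns the commanded pose from where the row before left it; what a row does not reach is not made up. A row lasts 1/10 s, in which the tool goes at most 50 mm and 8.59 degrees, less where a joint would pass 70% of its speed; a pose out of reach is approached as far as the arm can. A call with a gripper value outside its range is refused whole. OPENING is the opening, from 0 (shut) to 1 (fully open), set as the call begins (- or left out, the last holds). The fingers move at their own pace and stop on an object; the grip force is fixed at half the most. Time passes only in rows, so rows that do not move let the fingers close, or fill a call up. It gives the time, the measured TCP pose, the force, the opening and the grip force at its end, in the units of the state.
- robot.sense(): the state, without advancing time (a new reading comes with each control period).
- eyes.snapshot(name): name is "scene" or "side" or "wrist"; returns (picture, depth): 384x512x3 uint8, red, green, blue; 384x512 float32, m along the optical axis (not along the pixel's ray), 0 where there is no reading.
- eyes.camera_info(name): a dict with "fx", "fy", "cx", "cy" (pixels), "extrinsics" (4x4, takes a point from camera to world coordinates). Camera axes: x right, y down, z forward; pixel columns grow to the right and rows downward; lengths in m; the calibration is good to about 2 mm. A picture is of the moment at which its call begins: read the wrist's pose just before it. camera_info takes no time and is no camera call; for the wrist camera it gives the pose at the moment of the call.
- job_done(): hands the job in; it is judged then, once.
Trained networks look in the newest picture that a camera, given by its name, has taken for a name from the list of things; names that differ only in an ending like _2 or _b are one class to them, and where a whole thing is asked for, a point or a joint stands for the part that bears it (a point fixed in the world has none). Each returns a list of dicts, best first, with "confidence" (0 to 1); they miss things now and then, are a little off and sometimes report something else, mostly with a low value. They report only what shows in the picture. A call takes as long as a camera call. They do not tell look-alikes from the thing itself.
- eyes.cut_out(thing, camera): "mask" (384x512 bool, what is visible of it).
- eyes.landmark_of(thing, camera): "centre" ([x, y, z] in m, in the coordinates of the camera as it stood for that picture, good to about 4 mm: a listed point, or the origin of a listed thing).
The state is a dict: "clock": time; "joint_pos": joint angles; "qvel": joint speeds; "joint_efforts": joint torques, N m; "tcp_pos": TCP position; "orientation": TCP orientation; "wrist_force": force on the tool from outside, world axes, zero at the start; "ft_torque": the same for the moment, N m; "finger_gap": finger opening in m; "grip_force": force on a finger pad.
Only numpy, scipy, OpenCV 4.12 (cv2) and the standard library are available. Lean on these libraries where they do the work, as an engineer would, in place of code of your own. Each camera call takes 0.05 s, during which the arm holds its last target. There are 200 camera calls.

TASK

Three small steel collets have rolled under the clear riser. Push the flat scoop in under the riser's front lip with its nose on the bench until the collets ride up onto it against the stop bar at the back, without ramming the riser or touching the collets with the fingers; then bring all three out in the scoop and set it down flat, roughly centred on the rubber mat, let go, with the collets still in it. Do not shift the bottle or the stack of dishes.

Things in the scene. Friction and masses are not known exactly. Their poses are not given: they have to be found in the camera images.
- riser: Clear instrument riser fixed to the bench. Origin: on the bench under the middle of its front lip; x runs in under the board, away from the robot, z up. Beneath, across its width and parallel to the lip, is a rigid white slippery plastic stop bar, 22 mm high, 12 deep; its front face lies 70 to 92 mm behind the lip, different every time and not reported: find it by touch. Open space from lip to bar.
- riser_lip (a point): Middle of the front lower edge of the riser's board, 60 mm above the bench. The clear acrylic board is 170 deep (x) x 260 wide (y) x 6 thick, on two 8 mm aluminium side cheeks, 244 mm apart inside. A white box stands on the board at x 77 to 163, y 53 to 123 in the riser's frame, its top 141 mm above the bench.
- scoop: Flat steel scoop, black plastic handle, about 220 g, standing on the bench, 174 mm long, 105 wide. Origin: underside of the pan's back wall, middle; x to the nose, y left, z up. Pan floor 2 mm thick, x 0 to 45, ahead of it a ramp down to the nose. Side walls 16 mm high (10 beside the ramp, ending at x 68), 100 mm apart inside; back wall 20 high. Pose not reported while held.
- scoop_grip (a point): Middle of the scoop's handle bar, at (-65, 0, 50) mm in the scoop's frame. The bar is level, 65 long (x -99 to -34), 14 wide (y), 26 high (z 37 to 63), open space beneath; pinch it across y from above.
- scoop_pan (a point): Middle of the pan, on its floor, at (37, 0, 2) mm in the scoop's frame.
- scoop_nose (a point): Middle of the scoop's nose, at (75, 0, 0) mm in the scoop's frame: a straight edge 1 mm thick across the full width. The ramp rises from it at 0.13 rad to a crest 5 mm high at x 45. A collet past the crest drops into the pan and stays; one still on the ramp rolls off when the scoop is drawn back, unless the nose has been raised first.
- collet_1: Steel collet, a plain round cylinder 18 mm in diameter and 22 long, about 35 g, lying on its side under the riser, its middle 17 to 56 mm behind the lip. Origin in its middle, its own axis along y; it rolls freely, down slopes over about 0.05 rad. With all three against the stop bar, up to about 12 N of steady push drives the nose under them.
- collet_2: Another collet, the same, beside collet_1 (about 30 mm along the riser); the three together are at most 90 mm wide.
- collet_3: Another collet, the same, on the other side of collet_1.
- mat: Flat black rubber mat 190 x 190 x 3 mm, fixed on the bench. Origin: centre of its underside; its top is at z = 3 mm.
- bottle: Bystander: bottle 60 mm in diameter, 130 high, origin at the middle of its foot. Leave alone.
- dishes: Bystander: stack of three lidded dishes, 64 mm in diameter, 45 high, origin at the middle of its foot. Leave alone.
Mind the look-alikes: they are no part of the job. Of the things like the scoop, leave any that is green; of the rest the smaller one is meant.

How it is judged (in metres and radians):
On the way, in this order (a step that is already met when the one before it is completed fails the run):
1. the scoop's nose is under the riser, more than 20 mm behind the front lip and within 15 mm of the bench (x of scoop_nose in the frame of riser between 0.02 and 0.1 m and height (world z) of scoop_nose below 0.015 m and y of scoop_nose in the frame of riser between -0.1 and 0.1 m), for 0.1 s.
2. all three collets lie in the scoop, with the nose still under the riser (x of collet_1 in the frame of scoop between 0.002 and 0.06 m and y of collet_1 in the frame of scoop between -0.05 and 0.05 m and z of collet_1 in the frame of scoop between 0.003 and 0.03 m and x of collet_2 in the frame of scoop between 0.002 and 0.06 m and y of collet_2 in the frame of scoop between -0.05 and 0.05 m and z of collet_2 in the frame of scoop between 0.003 and 0.03 m and x of collet_3 in the frame of scoop between 0.002 and 0.06 m and y of collet_3 in the frame of scoop between -0.05 and 0.05 m and z of collet_3 in the frame of scoop between 0.003 and 0.03 m and x of scoop_nose in the frame of riser above 0 m), for 0.1 s.
At the end, for the whole second after the job is handed in: The scoop stands flat (within 0.06 rad) and still on the mat, the middle of its pan within 50 mm of the mat's centre, released, and all three collets lie still in the pan, at least 15 mm (their middles) behind the nose edge (x of collet_1 in the frame of scoop between 0.002 and 0.06 m and y of collet_1 in the frame of scoop between -0.05 and 0.05 m and z of collet_1 in the frame of scoop between 0.003 and 0.03 m and x of collet_2 in the frame of scoop between 0.002 and 0.06 m and y of collet_2 in the frame of scoop between -0.05 and 0.05 m and z of collet_2 in the frame of scoop between 0.003 and 0.03 m and x of collet_3 in the frame of scoop between 0.002 and 0.06 m and y of collet_3 in the frame of scoop between -0.05 and 0.05 m and z of collet_3 in the frame of scoop between 0.003 and 0.03 m and horizontal distance between scoop_pan and mat below 0.05 m and angle between scoop's own z axis and vertical below 0.06 rad and height (world z) of scoop below 0.008 m and contact force between scoop and mat above 0.3 N and linear speed of scoop below 0.02 m/s and linear speed of each of collet_1, collet_2, collet_3 below 0.03 m/s); the robot touches nothing.
It fails at once if the fingers touch a collet (contact force between the fingers and collet_1 above 0.2 N or contact force between the fingers and collet_2 above 0.2 N or contact force between the fingers and collet_3 above 0.2 N).
It fails at once if the riser or its stop bar is rammed: the scoop presses on it with more than 35 N (contact force between scoop and riser above 35 N).
It fails at once if the arm or hand strikes the riser with more than 15 N (contact force between any of the arm, the fingers and riser above 15 N).
It fails at once if the bottle is shifted by more than 20 mm (distance of bottle from where it was at the start of the episode above 0.02 m).
It fails at once if the stack of dishes is shifted by more than 20 mm (distance of dishes from where it was at the start of the episode above 0.02 m).
It also fails if it takes over 64 s, if anything falls off the work surface, if the arm or the gripper's body presses on something with over 40 N, if the wrist force passes 120 N, or if a joint passes its speed limit or range.

## Working session

There is one attempt and no reset: what is moved stays moved. The work goes in short steps, Python scripts to look and compute and a shell command to move; the robot and the scene stay as the last step left them, time stands still between calls to the robot, and variables do not carry over. Pictures are saved under pics/ and viewed, at most 10 in all, crops included, and the job is handed in when it is done.

```bash
mkdir -p pics; ls
cat > h.py <<'E'
import numpy as np, cv2
from plant import robot, eyes
def world(cam,p,T=None):
    T=np.array(eyes.camera_info(cam)["extrinsics"]) if T is None else T
    return (T@np.append(p,1))[:3]
def cloud(cam,d):
    k=eyes.camera_info(cam);v,u=np.indices(d.shape)
    P=np.stack([(u-k["cx"])/k["fx"]*d,(v-k["cy"])/k["fy"]*d,d],-1)
    T=np.array(k["extrinsics"]);return P@T[:3,:3].T+T[:3,3]
def pix(cam,p):
    k=eyes.camera_info(cam);T=np.linalg.inv(np.array(k["extrinsics"]));q=(T@np.append(p,1))[:3]
    return int(k["fx"]*q[0]/q[2]+k["cx"]),int(k["fy"]*q[1]/q[2]+k["cy"])
E
python3 - <<'E'
from h import *
np.set_printoptions(precision=3,suppress=True)
ims=[]
for c in ["scene","side"]:
    im,d=eyes.snapshot(c);ims.append(im);np.save(f"{c}.npy",d);cv2.imwrite(f"{c}.png",im[...,::-1])
    for t in ["riser_lip","riser","scoop","scoop_grip","scoop_pan","scoop_nose","collet_1","mat","bottle","dishes"]:
        for r in eyes.landmark_of(t,c):
            if r["confidence"]>.2:
                w=world(c,r["centre"]);print(c,t,round(r["confidence"],2),w,pix(c,w))
cv2.imwrite("pics/a.png",np.vstack(ims)[...,::-1][:, :])
cv2.imwrite("pics/a.png",cv2.resize(np.hstack(ims)[...,::-1],(800,300)))
print(robot.sense())
E
```

```text
pics
scene riser_lip 0.77 [ 0.61  -0.002  0.065] (239, 241)
scene riser_lip 0.72 [ 0.613 -0.     0.001] (241, 254)
scene riser 0.9 [ 0.612 -0.003 -0.   ] (240, 254)
scene scoop 0.84 [ 0.498  0.336 -0.001] (327, 174)
scene scoop 0.61 [ 0.257  0.213 -0.002] (253, 136)
scene scoop 0.58 [ 0.512  0.552 -0.002] (388, 152)
scene scoop_grip 0.97 [0.342 0.187 0.064] (258, 142)
scene scoop_grip 0.75 [0.433 0.327 0.051] (314, 149)
scene scoop_grip 0.7 [0.506 0.611 0.05 ] (407, 132)
scene scoop_pan 0.83 [ 0.208  0.218 -0.002] (248, 126)
scene scoop_pan 0.79 [ 0.515  0.506 -0.002] (377, 157)
scene scoop_pan 0.65 [0.536 0.342 0.004] (336, 181)
scene scoop_nose 0.93 [0.159 0.23  0.002] (244, 114)
scene scoop_nose 0.63 [0.521 0.472 0.003] (369, 162)
scene scoop_nose 0.62 [0.573 0.344 0.   ] (344, 191)
scene mat 0.72 [ 0.497 -0.349 -0.002] (94, 276)
scene bottle 0.87 [ 0.728 -0.303  0.002] (139, 355)
side riser_lip 0.43 [ 0.606 -0.001 -0.001] (305, 225)
side riser 0.68 [ 0.606 -0.004 -0.004] (306, 226)
side scoop 0.79 [0.5   0.336 0.   ] (218, 172)
side scoop 0.75 [0.537 0.346 0.001] (227, 167)
side 
[... 686 characters left out ...]
.641 0.029 0.014] (310, 210)
side collet_1 0.36 [ 0.63  -0.     0.006] (312, 220)
side mat 0.6 [ 0.494 -0.351  0.   ] (351, 334)
side bottle 0.88 [ 0.724 -0.304 -0.002] (412, 281)
side dishes 0.94 [0.724 0.33  0.003] (279, 152)
{'clock': 1.1, 'joint_pos': array([63.14 ,  4.979, 10.078, 95.1  , -0.001, 90.002]), 'qvel': array([ 0.001,  0.069, -0.016, -0.007, -0.031, -0.091]), 'joint_efforts': array([  0.003, -52.011,  46.487,   0.002,   0.   ,  -0.   ]), 'tcp_pos': array([0.248, 0.491, 0.405]), 'orientation': array([-179.999,    0.001,  153.138]), 'wrist_force': array([-0.164,  0.485, -0.257]), 'ft_torque': array([-0.018,  0.042,  0.002]), 'grip_force': 0.0, 'finger_gap': 0.08535404772529809}
```

```bash
cp scene.png pics/s.png; cp side.png pics/d.png
```

```text
(no output)
```

View pics/s.png

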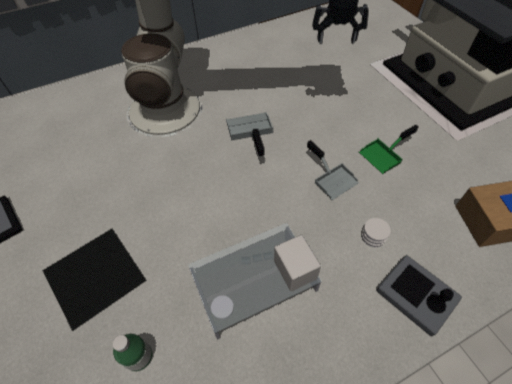

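View pics/d.png

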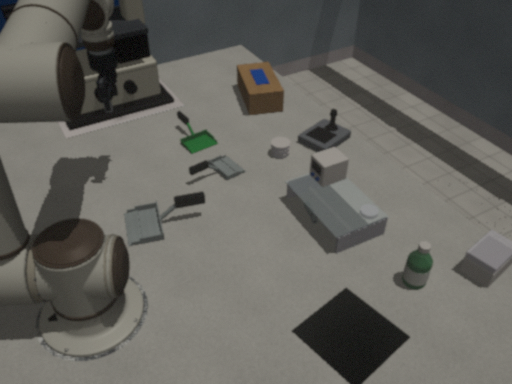

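The right scoop is the middle one, at about (0.498, 0.336) with a heading of about 6.7°. The green one and the larger one with the raised handle are look-alikes. Next I measure the riser's yaw.

Run:
```python
from h import *
np.set_printoptions(precision=4,suppress=True)
for c in ["scene","side"]:
    d=np.load(f"{c}.npy");P=cloud(c,d);ok=(d>0)
    near=ok&(abs(P[...,0]-.68)<.2)&(abs(P[...,1])<.2)
    for lo,hi in [(.057,.074),(.13,.15)]:
        m=near&(P[...,2]>lo)&(P[...,2]<hi)
        r=cv2.minAreaRect(P[m][:,:2].astype(np.float32)*1000);print(c,lo,m.sum(),r)
    for t in ["mat"]:
        eyes.snapshot(c)
        for r in eyes.cut_out(t,c)[:1]:
            Q=P[r["mask"]&ok];print(t,r["confidence"],np.median(Q,0),cv2.minAreaRect(Q[:,:2].astype(np.float32)*1000))
    for r in eyes.cut_out("scoop",c):
        m=r["mask"]&ok
        if r["confidence"]>.2:
            Q=P[m];h=Q[Q[:,2]>.035];print("scoop",r["confidence"],np.median(Q,0),cv2.minAreaRect(Q[:,:2].astype(np.float32)*1000),"handle",h.min(0),h.max(0),cv2.minAreaRect(h[:,:2].astype(np.float32)*1000))
```

```text
scene 0.057 6246 ((694.8651733398438, -5.8137359619140625), (259.8087463378906, 172.40208435058594), 88.0227279663086)
scene 0.13 1265 ((733.8731689453125, 80.79194641113281), (70.52911376953125, 85.24432373046875), 88.498046875)
scoop 0.89 [0.2219 0.2023 0.0052] ((269.51751708984375, 206.01345825195312), (144.2685546875, 235.1514129638672), 74.68496704101562) handle [0.2703 0.1681 0.0393] [0.3843 0.2036 0.0876] ((327.185791015625, 190.41738891601562), (18.702730178833008, 115.76166534423828), 75.8865966796875)
scoop 0.87 [0.5209 0.3355 0.0041] ((472.08447265625, 338.46087646484375), (206.417236328125, 120.3927993774414), 9.983957290649414) handle [0.4016 0.3164 0.0358] [0.4816 0.3387 0.0661] ((441.1844177246094, 328.54425048828125), (81.063232421875, 15.893353462219238), 7.000456809997559)
scoop 0.6 [0.5107 0.5278 0.0038] ((503.4813537597656, 587.7244873046875), (116.52872467041016, 232.96766662597656), 5.674700736999512) handle [0.4964 0.568  0.0358] [0.5156 0.6462 0.0678] ((506.1109313964844, 607.1817016601562), (14.992444038391113, 78.50164031982422), 5.373898506164551)
side 0.05
[... 233 characters left out ...]
.4859 -0.3555  0.0041] ((490.6976013183594, -346.839111328125), (193.14817810058594, 195.7382354736328), 12.148996353149414)
scoop 0.96 [0.5066 0.5342 0.0068] ((531.933349609375, 587.432373046875), (254.3896942138672, 121.0569839477539), 74.46237182617188) handle [0.4904 0.5523 0.0365] [0.5119 0.6507 0.0696] ((501.54010009765625, 601.9854736328125), (16.840482711791992, 98.04688262939453), 9.405238151550293)
scoop 0.61 [0.5155 0.3307 0.0087] ((490.50970458984375, 348.4549255371094), (125.93682861328125, 173.05487060546875), 78.8604507446289) handle [0.3973 0.3135 0.0351] [0.4772 0.3404 0.0692] ((436.9881591796875, 327.5125732421875), (79.95926666259766, 21.04277801513672), 13.40865421295166)
```

```bash
python3 -m jog '{"xyz":[[0.02,-0.018,0],[0.02,-0.018,0],[0.02,-0.018,0],[0.02,-0.018,0],[0.02,-0.018,0],[0.02,-0.018,0],[0.02,-0.018,0],[0.02,-0.018,0],[0.025,-0.018,0],[0,0,0]],"turn":[-0.149,-0.149,-0.149,-0.149,-0.149,-0.149,-0.149,-0.149,-0.149,-0.149]}' 1
```

```text
clock: 2.4
tcp_pos: [0.4356, 0.3269, 0.4044]
orientation: [180.0, 0.0, 67.3]
wrist_force: [-0.7, -0.3, -0.5]
finger_gap: 0.0854
grip_force: 0.0
```

```bash
python3 -m jog '{"xyz":[[0,0,-0.01],[0,0,-0.015],[0,0,-0.015],[0,0,-0.015],[0,0,-0.015],[0,0,-0.015],[0,0,-0.015],[0,0,0],[0,0,0],[0,0,0]],"turn":[-0.149,-0.149,-0.149,-0.149,-0.149,-0.149,-0.149,-0.01,0,0]}'
python3 - <<'E'
from h import *
np.set_printoptions(precision=4,suppress=True)
c="wrist";im,d=eyes.snapshot(c);cv2.imwrite("pics/w1.png",im[...,::-1])
P=cloud(c,d);print(eyes.camera_info(c)["extrinsics"])
for t in ["scoop_grip","scoop_nose","scoop"]:
    for r in eyes.landmark_of(t,c)[:2]: print(t,r["confidence"],world(c,r["centre"]))
m=(d>0)&(P[...,2]>.05)&(P[...,2]<.075)&(abs(P[...,0]-.44)<.07)&(abs(P[...,1]-.328)<.05)
Q=P[m];print(m.sum(),Q.min(0),Q.max(0),cv2.minAreaRect(Q[:,:2].astype(np.float32)*1000))
E
```

```text
clock: 3.4
tcp_pos: [0.5031, 0.1902, 0.3044]
orientation: [-174.1, 0.1, 19.5]
wrist_force: [-0.8, 0.7, 0.0]
finger_gap: 0.0854
grip_force: 0.0
[[ 0.3341 -0.8874 -0.3176  0.5743]
 [-0.9368 -0.3496 -0.0086  0.2189]
 [-0.1034  0.3004 -0.9482  0.2749]
 [ 0.      0.      0.      1.    ]]
scoop_grip 0.78 [0.4328 0.3314 0.0505]
scoop_nose 0.66 [ 0.5733  0.348  -0.0002]
scoop 0.68 [0.4968 0.3376 0.0009]
2242 [0.4004 0.3173 0.05  ] [0.466  0.3394 0.0659] ((433.24237060546875, 328.0574951171875), (65.44864654541016, 14.59671401977539), 8.022019386291504)
```

View pics/w1.png

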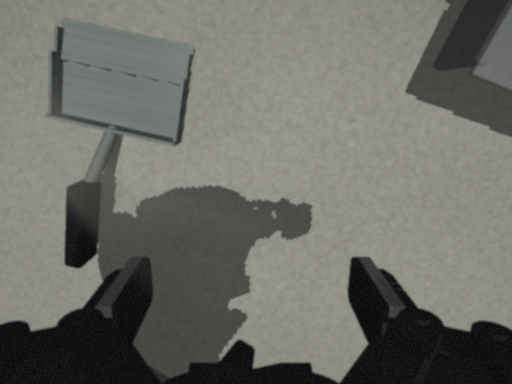

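The wrist view shows the scoop at upper left, handle at (82,222), intact. The arm has drifted off course though, so I check its joints.

```bash
python3 -c "
from plant import robot;s=robot.sense();print(s['joint_pos'],s['qvel'],s['tcp_pos'],s['orientation'])"
python3 -m jog '{"xyz":[[0,0,0],[0,0,0],[0,0,0],[0,0,0],[0,0,0],[0,0,0],[0,0,0],[0,0,0],[0,0,0],[0,0,0]],"turn":[0,0,0,0,0,0,0,0,0,0]}'
python3 -c "
from plant import robot;s=robot.sense();print(s['joint_pos'],s['qvel'],s['tcp_pos'],s['orientation'])"
```

```text
[ 19.54055477   2.53256772  -3.66427695  83.92646676   5.93669399
 179.94399649] [-0.22635062  0.04257761 -0.19329547 -0.02670326  0.06939528  0.06274848] [0.50285064 0.19071758 0.3042762 ] [-1.74063189e+02  1.17518954e-01  1.95962580e+01]
clock: 4.6
tcp_pos: [0.5032, 0.1896, 0.3039]
orientation: [-174.1, 0.2, 19.5]
wrist_force: [-0.1, -0.5, -0.9]
finger_gap: 0.0854
grip_force: 0.0
[ 19.41848766   2.54232199  -3.69887607  83.91838033   5.93809586
 179.9444933 ] [ 0.03191166  0.08803591  0.08131765  0.06700878 -0.01875165  0.01679075] [0.50315506 0.1896132  0.30387144] [-1.74061753e+02  1.53835934e-01  1.94736967e+01]
```

Joint 6 is at its limit. I turn the other way, to a yaw of about 187°.

```bash
python3 -m jog '{"xyz":[[0,0,0],[0,0,0],[-0.007,0.014,0],[-0.007,0.014,0],[-0.007,0.014,0],[-0.007,0.014,0],[-0.007,0.014,0],[-0.007,0.014,0],[-0.007,0.014,0],[-0.007,0.014,0]],"turn":[0.149,0.149,0.149,0.149,0.149,0.149,0.149,0.149,0.149,0.149]}'
python3 -m jog '{"xyz":[[-0.007,0.014,0],[-0.007,0.012,0],[0,0,0],[0,0,0],[0,0,0],[0,0,0],[0,0,0],[0,0,0],[0,0,0],[0,0,0]],"turn":[0.149,0.149,0.149,0.149,0.149,0.149,0.149,0.149,0.149,0]}'
```

```text
clock: 5.6
tcp_pos: [0.4468, 0.3022, 0.3039]
orientation: [-174.1, 0.2, 105.2]
wrist_force: [0.2, -0.6, -0.3]
finger_gap: 0.0851
grip_force: 0.0
clock: 6.6
tcp_pos: [0.4331, 0.3276, 0.3039]
orientation: [-174.1, 0.2, -178.2]
wrist_force: [-0.1, 0.2, -0.2]
finger_gap: 0.0857
grip_force: 0.0
```

The command keeps the 5.9° tilt picked up at that limit. The mirror-image excursion at joint 6's other limit should cancel it.

```bash
python3 -m jog '{"xyz":[[0,0,0],[0,0,0],[0,0,0],[0,0,0],[0,0,0],[0,0,0],[0,0,0],[0,0,0],[0,0,0],[0,0,0]],"turn":[0.149,0.149,0.149,0.149,0.149,0.149,0.149,0.149,0.149,0.149]}'
python3 -m jog '{"xyz":[[0,0,0],[0,0,0],[0,0,0],[0,0,0],[0,0,0],[0,0,0],[0,0,0],[0,0,0],[0,0,0],[0,0,0]],"turn":[0.149,0.149,0.149,0.149,0.149,0.149,0.149,0.149,0.149,0.149]}'
python3 -m jog '{"xyz":[[0,0,0],[0,0,0],[0,0,0],[0,0,0],[0,0,0],[0,0,0],[0,0,0],[0,0,0],[0,0,0],[0,0,0]],"turn":[0.149,0.149,0.149,0.149,0.149,0.149,0.149,0,0,0]}'
python3 -c "
from plant import robot;s=robot.sense();print(s['joint_pos'],s['tcp_pos'],s['orientation'])"
```

```text
clock: 7.6
tcp_pos: [0.4331, 0.3276, 0.3039]
orientation: [-174.1, 0.2, -92.9]
wrist_force: [0.3, 0.2, 0.2]
finger_gap: 0.0854
grip_force: 0.0
clock: 8.6
tcp_pos: [0.4331, 0.3276, 0.3039]
orientation: [-174.1, 0.2, -7.5]
wrist_force: [-0.5, 0.5, -0.5]
finger_gap: 0.0854
grip_force: 0.0
clock: 9.6
tcp_pos: [0.374, 0.3888, 0.3045]
orientation: [-177.3, 0.3, 45.4]
wrist_force: [0.5, 0.0, 0.5]
finger_gap: 0.0853
grip_force: 0.0
[  45.56120034    2.84548667   -3.26216198   84.1472585     2.66658327
 -179.8211039 ] [0.3739613  0.38877542 0.30450183] [-177.33422475    0.26322884   45.38249606]
```

```bash
python3 -m jog '{"xyz":[[0,0,0],[0,0,0],[0,0,0],[0,0,0],[0,0,0],[0,0,0],[0,0,0],[0,0,0],[0,0,0],[0,0,0]],"turn":[0.149,0.09,0,0,0,0,0,0,0,0]}'
python3 -c "
from plant import robot;s=robot.sense();print(s['joint_pos'],s['tcp_pos'],s['orientation'])"
```

```text
clock: 10.6
tcp_pos: [0.3171, 0.433, 0.3047]
orientation: [179.9, 0.3, 53.7]
wrist_force: [0.6, -0.6, -0.5]
finger_gap: 0.0854
grip_force: 0.0
[ 5.38003879e+01  2.51398718e+00 -3.57434176e+00  8.42315101e+01
 -9.13534849e-02 -1.79939482e+02] [0.31711933 0.43299349 0.30467146] [179.90830874   0.3197424   53.7398692 ]
```

```bash
python3 -m jog '{"xyz":[[0.0116,-0.0105,0],[0.0116,-0.0105,0],[0.0116,-0.0105,0],[0.0116,-0.0105,0],[0.0116,-0.0105,0],[0.0116,-0.0105,0],[0.0116,-0.0105,0],[0.0116,-0.0105,0],[0.0116,-0.0105,0],[0.0116,-0.0105,0]],"turn":[-0.149,-0.149,-0.149,-0.149,-0.149,-0.149,-0.149,-0.149,-0.149,-0.149]}'
python3 -m jog '{"xyz":[[0,0,0],[0,0,0],[0,0,0],[0,0,0],[0,0,0],[0,0,0],[0,0,0],[0,0,0],[0,0,0],[0,0,0]],"turn":[-0.149,-0.149,-0.149,-0.149,-0.149,-0.149,-0.149,-0.149,-0.149,-0.149]}'
python3 -m jog '{"xyz":[[0,0,0],[0,0,0],[0,0,0],[0,0,0],[0,0,0],[0,0,0],[0,0,0],[0,0,0],[0,0,0],[0,0,0]],"turn":[-0.149,-0.149,-0.149,-0.149,-0.149,-0.149,-0.074,0,0,0]}'
python3 - <<'E'
from h import *
np.set_printoptions(precision=4,suppress=True)
s=robot.sense();print(s['joint_pos'],s['tcp_pos'],s['orientation'])
c="wrist";im,d=eyes.snapshot(c);P=cloud(c,d)
for t in ["scoop_nose","scoop"]:
    for r in eyes.landmark_of(t,c)[:2]: print(t,r["confidence"],world(c,r["centre"]))
m=(d>0)&(P[...,2]>.05)&(P[...,2]<.075)&(abs(P[...,0]-.44)<.05)&(abs(P[...,1]-.328)<.03)
Q=P[m];print(m.sum(),cv2.minAreaRect(Q[:,:2].astype(np.float32)*1000))
cv2.imwrite("pics/w2.png",im[...,::-1])
E
```

```text
clock: 11.6
tcp_pos: [0.4335, 0.3277, 0.3047]
orientation: [179.9, 0.3, -32.0]
wrist_force: [0.3, 0.1, -0.6]
finger_gap: 0.0856
grip_force: 0.0
clock: 12.6
tcp_pos: [0.433, 0.3281, 0.3047]
orientation: [179.9, 0.3, -117.3]
wrist_force: [1.2, -0.3, 0.3]
finger_gap: 0.0857
grip_force: 0.0
clock: 13.6
tcp_pos: [0.433, 0.3281, 0.3047]
orientation: [179.9, 0.3, -172.3]
wrist_force: [-0.1, 0.8, 0.6]
finger_gap: 0.0849
grip_force: 0.0
[37.1625  3.0217 -3.0454 83.6137 -0.0749 29.5062] [0.433  0.3281 0.3047] [ 179.9079    0.3146 -172.3441]
scoop_nose 0.93 [0.5188 0.472  0.0025]
scoop_nose 0.63 [ 0.5751  0.3509 -0.0001]
scoop 0.98 [ 0.5116  0.5458 -0.0002]
scoop 0.66 [0.5001 0.3381 0.003 ]
1968 ((432.0439453125, 327.8337707519531), (64.41265106201172, 14.001143455505371), 8.068404197692871)
```

View pics/w2.png

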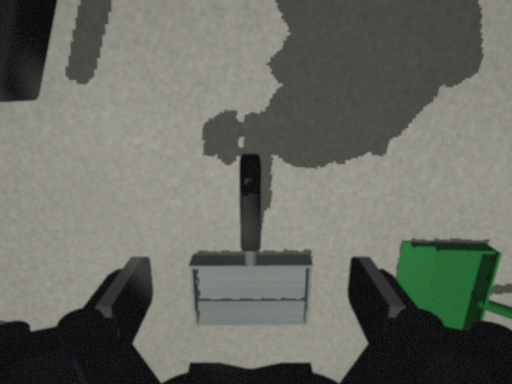

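The grip lines up: the handle runs from (250,155) to (250,250), centred between the fingers, and the green scoop lies off to the right. Next I look for the collets in crops from the fixed cameras.

```bash
python3 -m jog '{"xyz":[[0,0,-0.01],[0,0,-0.01],[0,0,-0.01],[0,0,-0.01],[0,0,-0.01],[0,0,-0.01],[0,0,-0.01],[0,0,-0.01],[0,0,-0.01],[0,0,-0.006]],"turn":[0,0,0,0,0,0,0,0,0,0]}'
python3 - <<'E'
from h import *
np.set_printoptions(precision=4,suppress=True)
a=cv2.imread("scene.png")[220:340,180:330];b=cv2.imread("side.png")[140:260,270:400]
f=lambda x:cv2.createCLAHE(3,(4,4)).apply(cv2.cvtColor(cv2.resize(x,(400,350),interpolation=cv2.INTER_CUBIC),6))
cv2.imwrite("pics/c.png",np.hstack([f(a),f(b)]))
for c in ["scene","side"]:
    eyes.snapshot(c)
    for r in eyes.landmark_of("collet_1",c): w=world(c,r["centre"]);print(c,r["confidence"],w,pix(c,w))
    for r in eyes.cut_out("collet_1",c): v,u=np.nonzero(r["mask"]);print(r["confidence"],u.mean(),v.mean(),len(u))
    for y in (-.03,0,.03): print(pix(c,[.645,y,.009]))
E
```

```text
clock: 14.75
tcp_pos: [0.4329, 0.3279, 0.2075]
orientation: [179.9, 0.3, -172.5]
wrist_force: [0.6, 0.2, 0.3]
finger_gap: 0.0851
grip_force: 0.0
(236, 268)
(247, 262)
(257, 257)
side 0.6 [0.6421 0.029  0.0102] (310, 211)
side 0.6 [0.6279 0.0013 0.0069] (311, 219)
0.39 313.0681818181818 218.45454545454547 44
(323, 223)
(317, 217)
(311, 211)
```

View pics/c.png

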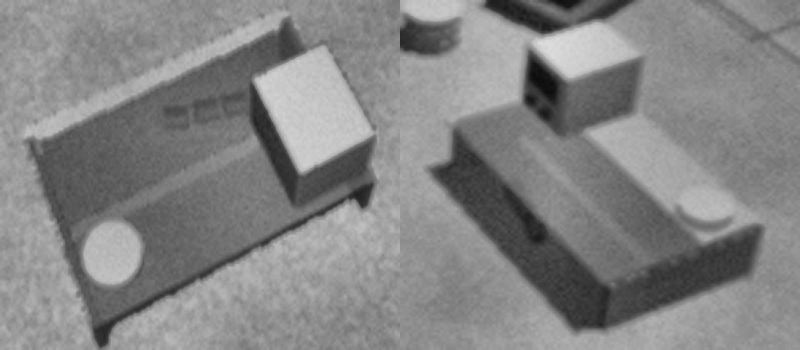

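The scene crop shows the three collets side by side near crop pixels (177,118), (206,109) and (238,103), so y is about 0 to 0.06. I'll refine that from above while carrying the scoop. First I grasp and lift.

```bash
python3 -m jog '{"xyz":[[0,0,0],[0,0,0],[0,0,0],[0,0,0],[0,0,0],[0,0,0],[0,0,0],[0,0,0],[0,0,0.01],[0,0,0.02]],"turn":[0,0,0,0,0,0,0,0,0,0]}' 0
python3 -m jog '{"xyz":[[0,0,0.03],[0,0,0.03],[0.015,-0.02,0.03],[0.02,-0.04,0.03],[0.02,-0.04,0.015],[0.02,-0.04,0],[0.02,-0.04,0],[0.02,-0.04,0],[0.02,-0.04,0],[0.012,-0.038,0]],"turn":[0,0,0,-0.03,-0.03,-0.03,-0.03,-0.04,0,0]}'
python3 - <<'E'
from h import *
np.set_printoptions(precision=4,suppress=True)
s=robot.sense();print(s['joint_pos'],s['tcp_pos'],s['orientation'])
c="wrist";im,d=eyes.snapshot(c);np.save("w3.npy",d);np.save("w3T.npy",eyes.camera_info(c)["extrinsics"]);cv2.imwrite("pics/w3.png",im[...,::-1])
for t in ["collet_1","scoop_nose","scoop","riser_lip"]:
    for r in eyes.landmark_of(t,c): w=world(c,r["centre"]);print(t,r["confidence"],w,pix(c,w))
E
```

```text
clock: 16.05
tcp_pos: [0.4325, 0.3276, 0.2377]
orientation: [-180.0, 0.1, -172.5]
wrist_force: [-0.4, -0.5, -0.2]
finger_gap: 0.0127
grip_force: 60.5
clock: 17.05
tcp_pos: [0.5793, 0.0309, 0.3716]
orientation: [179.9, 0.3, 178.4]
wrist_force: [-0.1, 0.4, -2.6]
finger_gap: 0.0128
grip_force: 60.6
[ 3.0429  8.393  10.1416 91.4434  0.0643  4.6895] [0.5793 0.0309 0.3716] [179.9109   0.2989 178.3533]
collet_1 0.55 [ 0.6385 -0.0027  0.0108] (221, 223)
scoop 0.79 [0.6432 0.0301 0.166 ] (249, 326)
riser_lip 0.6 [ 0.6135 -0.0003  0.0637] (212, 221)
```

View pics/w3.png

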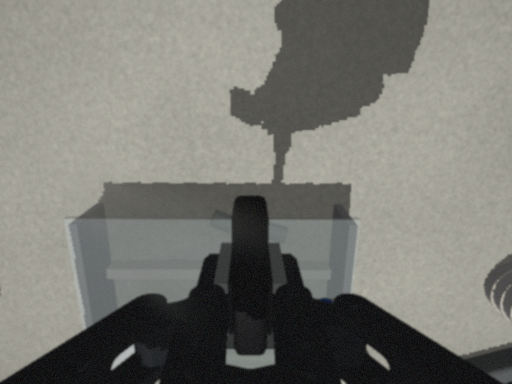

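The lip is at row ~218 and the bar at row ~268. Collets show on both sides of the handle, around (220,220) and (282,228). I enlarge that area.

Run:
```python
import cv2
a=cv2.imread("pics/w3.png")[205:285,190:310]
g=cv2.createCLAHE(3,(2,2)).apply(cv2.cvtColor(a,6))
cv2.imwrite("pics/c2.png",cv2.resize(g,(720,480),interpolation=cv2.INTER_NEAREST))
```

```text
(no output)
```

View pics/c2.png

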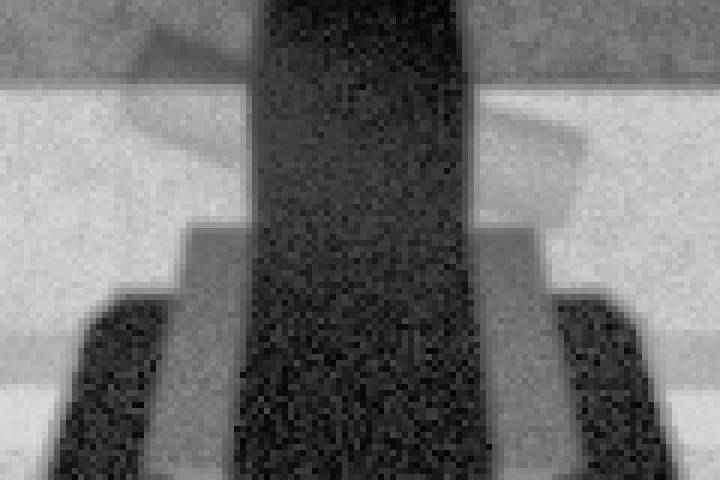

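```bash
cat >> h.py <<'E'
def onplane(cam,u,v,z,T=None):
    k=eyes.camera_info(cam);T=np.array(k["extrinsics"]) if T is None else T
    r=T[:3,:3]@np.array([(u-k["cx"])/k["fx"],(v-k["cy"])/k["fy"],1]);return T[:3,3]+r*(z-T[2,3])/r[2]
E
python3 - <<'E'
from h import *
np.set_printoptions(precision=4,suppress=True)
T=np.load("w3T.npy")
for n,u,v,z in [("L f",215,210,.009),("L r",210.8,223,.009),("R f",287.5,228,.009),("R r",283.3,242.5,.009),("bar front",220,261,.022),("bar front low",220,261,.0),("bar back",220,270,.022),("lip L",70,218,.063),("lip R",355,219,.063)]: print(n,onplane("wrist",u,v,z,T))
for u,v in [(246.4,260.5),(257.2,257.4),(269.2,255.3)]: print(onplane("scene",u,v,.012))
d=np.load("w3.npy");P=cloud("wrist",d)
# handle: top surface slope along x (sag)
m=(d>0)&(P[...,2]>.2)&(P[...,2]<.26)&(abs(P[...,1]-.031)<.006)&(P[...,0]<.56);Q=P[m];print(len(Q),np.polyfit(Q[:,0],Q[:,2],1),Q.min(0),Q.max(0))
for r in eyes.cut_out("scoop","wrist")[:1]:
    Q=P[r["mask"]&(d>0)];print(Q.min(0),Q.max(0))
E
```

```text
L f [ 0.6247 -0.0118  0.009 ]
L r [ 0.6392 -0.0172  0.009 ]
R f [0.6474 0.064  0.009 ]
R r [0.6642 0.0595 0.009 ]
bar front [ 0.6774 -0.0085  0.022 ]
bar front low [ 0.6893 -0.0111  0.    ]
bar back [ 0.6881 -0.0091  0.022 ]
lip L [ 0.6087 -0.1336  0.063 ]
lip R [0.6173 0.1178 0.063 ]
[0.6394 0.0006 0.012 ]
[0.6444 0.0283 0.012 ]
[0.6533 0.0576 0.012 ]
1481 [ 0.7525 -0.1911] [0.5448 0.0263 0.2034] [0.56   0.037  0.2286]
[ 0.5448  0.014  -0.0005] [0.6761 0.0494 0.2739]
```

Row centre is at y ≈ 0.025. The row is skewed, with its +y end deeper. I back off in front of the lip and lower.

```bash
python3 -m jog '{"xyz":[[-0.036,0,0],[-0.036,0,0],[-0.036,0,0],[-0.036,0,-0.02],[0,0,-0.03],[0,0,-0.03],[0,0,-0.03],[0,0,-0.03],[0,0,-0.015],[0,0,0]],"turn":[0,0,0,0,0,0,0,0,0,0]}'
python3 - <<'E'
from h import *
np.set_printoptions(precision=4,suppress=True)
s=robot.sense();print(s['tcp_pos'],s['orientation'],s['wrist_force'],s['ft_torque'])
for c in ["side","scene","wrist"]:
    im,d=eyes.snapshot(c)
    if c=="side": cv2.imwrite("pics/s2.png",cv2.resize(im[100:280,160:400,::-1],(800,600)))
    for t in ["collet_1","scoop_nose","scoop","scoop_grip"]:
        for r in eyes.landmark_of(t,c):
            w=world(c,r["centre"])
            if abs(w[1])<.12:print(c,t,r["confidence"],w)
E
```

```text
clock: 18.35
tcp_pos: [0.4334, 0.0339, 0.2147]
orientation: [179.9, 0.1, 178.5]
wrist_force: [-0.2, 0.1, -1.0]
finger_gap: 0.013
grip_force: 60.5
[0.4334 0.0339 0.2147] [179.92     0.1171 178.4946] [-0.1646  0.1301 -1.0347] [0.0029 0.1626 0.0184]
side collet_1 0.63 [ 0.6317 -0.0005  0.008 ]
side collet_1 0.61 [0.6402 0.0287 0.0099]
side scoop_nose 0.92 [0.574  0.0256 0.0116]
side scoop 0.56 [0.502 0.033 0.008]
side scoop_grip 0.59 [0.4313 0.0347 0.0592]
scene collet_1 0.72 [0.5794 0.0302 0.009 ]
scene scoop_nose 0.63 [0.579  0.0279 0.0065]
scene scoop_nose 0.34 [0.4382 0.034  0.0594]
scene scoop 0.69 [0.5011 0.0313 0.0075]
scene scoop_grip 0.58 [0.438 0.033 0.061]
wrist scoop 0.73 [0.502  0.0306 0.0094]
wrist scoop_grip 0.82 [0.438  0.036  0.0587]
```

View pics/s2.png

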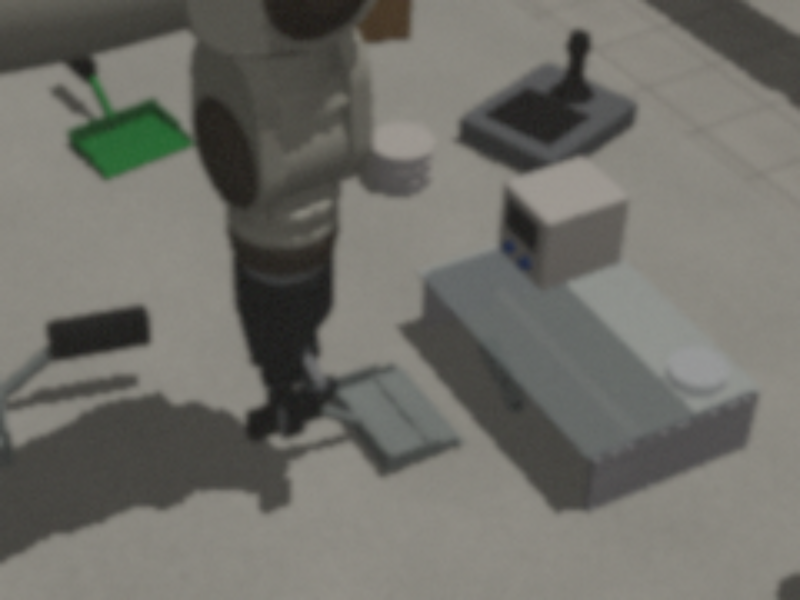

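The scoop hangs level just above the bench, its nose in front of the lip (nose near (420,460) in the picture). I lower to touch.

```bash
python3 -m jog '{"xyz":[[0,-0.002,-0.002],[0,0,-0.002],[0,0,-0.0015],[0,0,-0.001],[0,0,-0.0005],[0,0,-0.0005],[0,0,-0.0005],[0,0,0],[0,0,0],[0,0,0]],"turn":[0,0,0,0,0,0,0,0,0,0]}'
python3 -c "
from plant import robot;s=robot.sense();print(s['tcp_pos'],s['orientation'],s['wrist_force'],s['ft_torque'])"
```

```text
clock: 20.1
tcp_pos: [0.4347, 0.0309, 0.2089]
orientation: [179.9, 0.3, 178.4]
wrist_force: [-2.5, 0.2, 4.7]
finger_gap: 0.0129
grip_force: 61.6
[0.4347068  0.03094731 0.20887604] [179.9017348    0.34628426 178.38429518] [-2.5277837   0.17200634  4.67866578] [-0.05652755  0.231306   -0.04247177]
```

```bash
python3 -m jog '{"xyz":[[0,0,0.001],[0.006,-0.0002,0],[0.006,-0.0002,0],[0.006,-0.0002,0],[0.006,-0.0002,0],[0.006,-0.0002,0],[0.006,-0.0002,0],[0.006,-0.0002,0],[0.006,-0.0002,0],[0.006,-0.0002,0]],"turn":[0,0,0,0,0,0,0,0,0,0]}'
python3 - <<'E'
from h import *
np.set_printoptions(precision=4,suppress=True)
s=robot.sense();print(s['tcp_pos'],s['orientation'],s['wrist_force'],s['ft_torque'])
for c in ["side","scene","wrist"]:
    im,d=eyes.snapshot(c);cv2.imwrite(f"t_{c}.png",im[...,::-1])
    for t in ["collet_1","scoop_nose","scoop"]:
        for r in eyes.landmark_of(t,c):
            w=world(c,r["centre"])
            if abs(w[1])<.12:print(c,t,r["confidence"],w)
E
```

```text
clock: 21.1
tcp_pos: [0.4891, 0.0291, 0.2095]
orientation: [179.9, 0.3, 178.4]
wrist_force: [-1.3, -0.4, 0.3]
finger_gap: 0.013
grip_force: 60.9
[0.4891 0.0291 0.2095] [179.9084   0.3126 178.3825] [-1.2885 -0.414   0.3076] [-0.008   0.1965 -0.0128]
side collet_1 0.58 [0.6311 0.0004 0.0084]
side collet_1 0.38 [0.6402 0.0265 0.0126]
side scoop_nose 0.84 [0.6318 0.0224 0.0048]
side scoop 0.94 [0.5565 0.0285 0.0024]
side scoop 0.71 [0.6102 0.0007 0.0581]
scene collet_1 0.38 [ 0.6131 -0.0049  0.0614]
scene scoop 0.74 [ 0.5544  0.0258 -0.0007]
wrist scoop 0.76 [0.5551 0.0284 0.0028]
```

```bash
python3 -m jog '{"xyz":[[0.0035,-0.0001,0],[0.0035,-0.0001,0],[0.0035,-0.0001,0],[0.0035,-0.0001,0],[0.0035,-0.0001,0],[0.0035,-0.0001,0],[0.0035,-0.0001,0],[0.0035,-0.0001,0],[0.0035,-0.0001,0],[0,0,0]],"turn":[0,0,0,0,0,0,0,0,0,0]}'
python3 - <<'E'
from h import *
np.set_printoptions(precision=4,suppress=True)
s=robot.sense();print(s['tcp_pos'],s['orientation'],s['wrist_force'],s['ft_torque'])
c="wrist";im,d=eyes.snapshot(c);a=im[...,::-1]
cv2.imwrite("t_w.png",a)
b=cv2.imread("t_scene.png")
eyes.snapshot("scene");im,d=eyes.snapshot("scene")
f=lambda x:cv2.createCLAHE(3,(2,2)).apply(cv2.cvtColor(cv2.resize(x,(400,500),interpolation=cv2.INTER_CUBIC),6))
cv2.imwrite("pics/p1.png",np.hstack([f(a[200:384,100:400]),f(im[225:305,205:295,::-1])]))
E
```

```text
clock: 22.7
tcp_pos: [0.5206, 0.0282, 0.2095]
orientation: [179.9, 0.3, 178.4]
wrist_force: [0.3, 0.1, -0.6]
finger_gap: 0.0125
grip_force: 60.8
[0.5206 0.0282 0.2095] [179.9062   0.3411 178.3805] [ 0.2889  0.1298 -0.6243] [-0.0237 -0.165   0.0557]
```

View pics/p1.png

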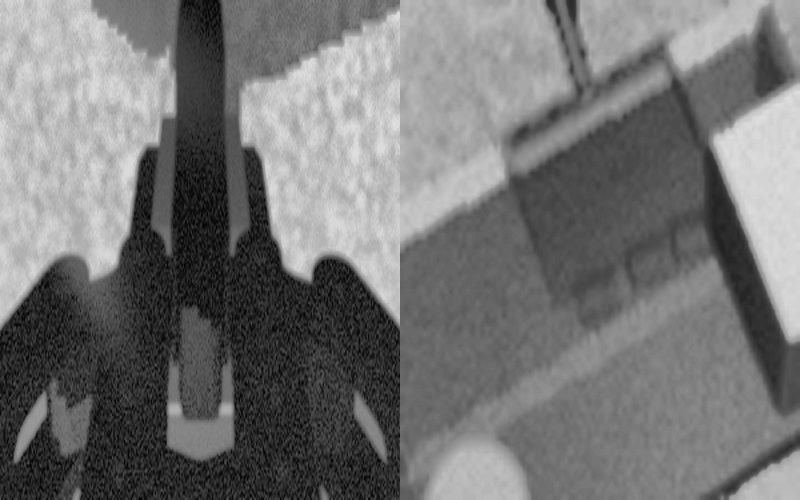

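The scene view shows the scoop under the riser and the three collets lined up square just ahead of the nose, up against the bar. The scoop sits a little too far to −y relative to them, so I quantify that.

Run:
```python
from h import *
np.set_printoptions(precision=4,suppress=True)
f=lambda U,V,z:onplane("scene",205+(U-400)/4.444,225+V/6.25,z)
for n,U,V,z in [("nose L",548,303,0),("back wall L top",512,150,.02),("back wall R top",672,45,.02),("c3 left front",577,298,.009),("c2 left front",628,262,.009),("c1 left front",673,240,.009),("c3 far",600,325,.009),("bar front",600,345,.022)]: print(n,f(U,V,z))
im,d=eyes.snapshot("scene")
for r in eyes.landmark_of("scoop_nose","scene")+eyes.landmark_of("scoop","scene"):
    w=world("scene",r["centre"])
    if abs(w[1])<.12:print(r["confidence"],w)
im,d=eyes.snapshot("side")
for t in ["collet_1","scoop_nose","scoop"]:
  for r in eyes.landmark_of(t,"side"):
    w=world("side",r["centre"])
    if abs(w[1])<.12:print(t,r["confidence"],w)
```

```text
nose L [ 0.6561 -0.0304  0.    ]
back wall L top [ 0.5959 -0.0231  0.02  ]
back wall R top [0.5955 0.0796 0.02  ]
c3 left front [ 0.6653 -0.0164  0.009 ]
c2 left front [0.6648 0.0153 0.009 ]
c1 left front [0.6682 0.0419 0.009 ]
c3 far [ 0.6811 -0.0101  0.009 ]
bar front [ 0.6931 -0.0156  0.022 ]
0.58 [0.5832 0.0229 0.0021]
scoop_nose 0.89 [0.6619 0.0197 0.0033]
scoop 0.72 [ 0.5852  0.0293 -0.0008]
```

The collets are centred on the scoop after all (centre y 0.024 against 0.0243). I keep driving in slowly.

```bash
python3 -m jog '{"xyz":[[0.002,-0.0001,0],[0.002,0,0],[0.002,-0.0001,0],[0.002,0,0],[0.002,-0.0001,0],[0.002,0,0],[0.001,0,0],[0.001,0,0],[0,0,0],[0,0,0]],"turn":[0,0,0,0,0,0,0,0,0,0]}'
python3 -c "
from plant import robot;s=robot.sense();print(s['tcp_pos'],s['orientation'],s['wrist_force'],s['ft_torque'])"
```

```text
clock: 24.2
tcp_pos: [0.5341, 0.0279, 0.2095]
orientation: [179.9, 0.3, 178.4]
wrist_force: [-2.7, 0.2, 0.6]
finger_gap: 0.0134
grip_force: 60.9
[0.53409207 0.02791948 0.20951046] [179.90851651   0.31115366 178.38254532] [-2.70995621  0.18062494  0.63086644] [-0.10707395  0.30234182 -0.0227157 ]
```

```bash
python3 -m jog '{"xyz":[[0.0015,0,0],[0.0015,-0.0001,0],[0.001,0,0],[0.001,0,0],[0.001,-0.0001,0],[0.001,0,0],[0.001,0,0],[0,0,0],[0,0,0],[0,0,0]],"turn":[0,0,0,0,0,0,0,0,0,0]}'
python3 -c "
from plant import robot;s=robot.sense();print(s['tcp_pos'],s['orientation'],s['wrist_force'],s['ft_torque'])"
```

```text
clock: 25.2
tcp_pos: [0.5423, 0.0277, 0.2096]
orientation: [179.9, 0.3, 178.4]
wrist_force: [-0.6, 0.0, -0.1]
finger_gap: 0.0131
grip_force: 60.9
[0.54225529 0.02769171 0.20956269] [179.90694673   0.34171796 178.37914216] [-0.62381672  0.00303316 -0.06244628] [-0.07436229 -0.0215056  -0.00649673]
```

```bash
python3 -m jog '{"xyz":[[0.001,0,0],[0.001,0,0],[0.001,0,0],[0.001,0,0],[0.001,0,0],[0.001,0,0],[0,0,0],[0,0,0],[0,0,0],[0,0,0]],"turn":[0,0,0,0,0,0,0,0,0,0]}'
python3 -c "
from plant import robot;s=robot.sense();print(s['tcp_pos'],s['orientation'],s['wrist_force'],s['ft_torque'])"
```

```text
clock: 26.2
tcp_pos: [0.5468, 0.0279, 0.2094]
orientation: [179.9, 0.1, 178.4]
wrist_force: [-14.0, 1.9, 7.3]
finger_gap: 0.0131
grip_force: 61.9
[0.54683727 0.02788436 0.20939314] [1.79885406e+02 8.51112365e-02 1.78389109e+02] [-13.99190745   1.94252422   7.33922545] [ 0.21758657  2.26188032 -0.13848998]
```

```bash
python3 -m jog '{"xyz":[[0.0005,0,0],[0.0005,0,0],[0,0,0],[0,0,0],[0,0,0],[0,0,0],[0,0,0],[0,0,0],[0,0,0],[0,0,0]],"turn":[0,0,0,0,0,0,0,0,0,0]}'
python3 - <<'E'
from h import *
np.set_printoptions(precision=4,suppress=True)
s=robot.sense();print(s['tcp_pos'],s['orientation'],s['wrist_force'],s['ft_torque'])
for c in ["scene","side"]:
  im,d=eyes.snapshot(c);cv2.imwrite(f"t_{c}.png",im[...,::-1])
  for t in ["collet_1","scoop_nose","scoop"]:
    for r in eyes.landmark_of(t,c):
      w=world(c,r["centre"])
      if abs(w[1])<.12:print(t,r["confidence"],w)
im=cv2.imread("t_scene.png")
f=lambda x:cv2.createCLAHE(3,(2,2)).apply(cv2.cvtColor(cv2.resize(x,(720,560),interpolation=cv2.INTER_CUBIC),6))
cv2.imwrite("pics/p2.png",f(im[225:295,210:300]))
E
```

```text
clock: 27.2
tcp_pos: [0.5472, 0.0279, 0.2094]
orientation: [179.9, -0.0, 178.4]
wrist_force: [-18.7, 1.7, 10.0]
finger_gap: 0.0131
grip_force: 62.5
[0.5472 0.0279 0.2094] [179.8831  -0.0201 178.3928] [-18.7132   1.6604  10.0109] [ 0.2623  3.2224 -0.2004]
scoop 0.74 [0.6507 0.0242 0.0031]
scoop 0.61 [0.6105 0.0267 0.0005]
```

View pics/p2.png

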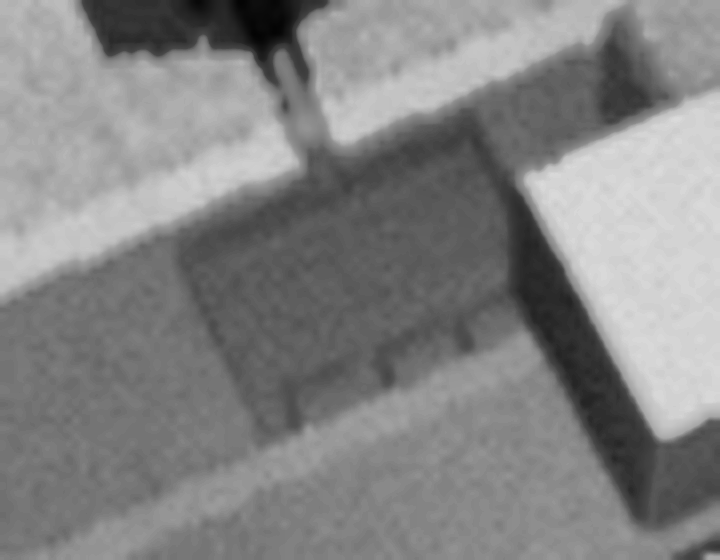

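The nose is at the bar: force rises stiffly, and the picture shows all three collets between the ramp's side walls at the bar, around (340,390), (425,355) and (490,320). I ease off, then press the handle down while drawing back slightly, so the scoop tips nose-up about its heel.

```bash
python3 -m jog '{"xyz":[[-0.001,0,0],[-0.001,0,0],[-0.0005,0,-0.001],[-0.0007,0,-0.001],[-0.0007,0,-0.001],[-0.0007,0,-0.001],[-0.0007,0,-0.001],[-0.0007,0,-0.001],[-0.0005,0,-0.001],[0,0,0]],"turn":[0,0,0,0,0,0,0,0,0,0]}'
python3 - <<'E'
from h import *
np.set_printoptions(precision=4,suppress=True)
s=robot.sense();print(s['tcp_pos'],s['orientation'],s['wrist_force'],s['ft_torque'])
c="wrist";im,d=eyes.snapshot(c);P=cloud(c,d)
m=(d>0)&(P[...,2]>.045)&(P[...,2]<.08)&(abs(P[...,1]-s['tcp_pos'][1])<.005)&(P[...,0]<s['tcp_pos'][0]-.012)&(P[...,0]>s['tcp_pos'][0]-.032);Q=P[m];print(len(Q),np.polyfit(Q[:,0],Q[:,2],1))
E
```

```text
clock: 28.6
tcp_pos: [0.5429, 0.0279, 0.2048]
orientation: [179.9, 0.5, 178.4]
wrist_force: [-8.7, 1.7, 16.4]
finger_gap: 0.0133
grip_force: 64.1
[0.5429 0.0279 0.2048] [179.8663   0.4654 178.3957] [-8.6932  1.7021 16.3774] [ 0.1397  1.0395 -0.0575]
1352 [0.082  0.0163]
```

It is tipping: the handle slope reads 0.08. Continue.

```bash
python3 -m jog '{"xyz":[[-0.0007,0,-0.001],[-0.0006,0,-0.001],[-0.0006,0,-0.001],[-0.0006,0,-0.001],[-0.0006,0,-0.001],[-0.0005,0,-0.001],[-0.0005,0,-0.001],[-0.0005,0,-0.001],[0,0,0],[0,0,0]],"turn":[0,0,0,0,0,0,0,0,0,0]}'
cat > sl.py <<'E'
from h import *
np.set_printoptions(precision=4,suppress=True)
s=robot.sense();print(s['tcp_pos'],s['orientation'],s['wrist_force'],s['ft_torque'])
c="wrist";im,d=eyes.snapshot(c);P=cloud(c,d);t=s['tcp_pos']
m=(d>0)&(abs(P[...,2]-t[2]+.145)<.02)&(abs(P[...,1]-t[1])<.005)&(P[...,0]<t[0]-.012)&(P[...,0]>t[0]-.032);Q=P[m];print(len(Q),np.polyfit(Q[:,0],Q[:,2],1))
E
python3 sl.py
```

```text
clock: 29.65
tcp_pos: [0.5383, 0.0279, 0.1964]
orientation: [179.9, 0.4, 178.4]
wrist_force: [-8.0, 1.3, 13.4]
finger_gap: 0.013
grip_force: 65.7
[0.5383 0.0279 0.1964] [179.8638   0.4313 178.3994] [-8.013   1.2698 13.3699] [0.2396 0.9988 0.06  ]
1396 [ 0.2556 -0.0833]
```

```bash
python3 -m jog '{"xyz":[[-0.0005,0,-0.001],[-0.0005,0,-0.001],[-0.0005,0,-0.001],[-0.0005,0,-0.001],[0,0,0],[0,0,0],[0,0,0],[0,0,0],[0,0,0],[0,0,0]],"turn":[0,0,0,0,0,0,0,0,0,0]}'
python3 sl.py
python3 - <<'E'
from h import *
np.set_printoptions(precision=4,suppress=True)
for c in ["scene","side"]:
  im,d=eyes.snapshot(c);cv2.imwrite(f"u_{c}.png",im[...,::-1])
  for t in ["collet_1","scoop_nose","scoop_pan"]:
    for r in eyes.landmark_of(t,c):
      w=world(c,r["centre"])
      if abs(w[1])<.12:print(t,r["confidence"],w)
# dark/bright collet location: diff against previous scene picture
a=cv2.imread("u_scene.png",0).astype(int);b=cv2.imread("t_scene.png",0).astype(int)
D=cv2.GaussianBlur((a-b).astype(np.float32),(3,3),0)[245:282:2,230:276:2];print(D.round().astype(int))
E
```

```text
clock: 30.7
tcp_pos: [0.5363, 0.0279, 0.1923]
orientation: [179.9, 0.4, 178.4]
wrist_force: [-7.1, 1.9, 12.9]
finger_gap: 0.0131
grip_force: 66.3
[0.5363 0.0279 0.1923] [179.8651   0.4303 178.403 ] [-7.1487  1.8853 12.9422] [0.2145 0.7712 0.0215]
1407 [ 0.2866 -0.1037]
collet_1 0.5 [0.5419 0.0303 0.0338]
collet_1 0.58 [0.6235 0.0601 0.0133]
collet_1 0.54 [ 0.6138 -0.0029  0.0098]
collet_1 0.46 [0.619  0.0274 0.0174]
scoop_nose 0.84 [0.6872 0.0209 0.02  ]
scoop_pan 0.88 [0.6531 0.0279 0.012 ]
[[-1 -1 -1 -1  0 -1 -1 -1 -6 -4  0 -3 -5 -3 -2  1  3  2  0 -1 -2 -4 -2]
 [-1  0 -1 -1  0 -1 -1 -3 -5 -2 -3 -3 -1 -2 -5  2  1 -1 -2 -2 -3 -3 -2]
 [-1 -1 -1  0 -2 -5 -6 -5 -1 -2  0  1  1  0 -6 -3 -2 -3 -3 -2 -3 -1 -1]
 [-1 -2 -3 -4 -6 -6 -2  1  1 -4  0  2  1  1 -3 -4 -2 -2 -3 -3 -3 -2  0]
 [-2 -4 -5 -3 -1  1  2  4  0 -7 -2  0 -2 -4 -4 -3 -3 -2 -3 -3 -4 -2  0]
 [-2 -2 -1 -1  2  3  2  0 -2 -4 -5 -2 -3 -3 -2 -1 -2 -3 -3 -2 -2  0  1]
 [-1 -1  0 -3 -1  0  0 -2 -3 -3 -2 -2 -3 -2 -3 -3 -2 -2 -2 -1 -2 -1 -1]
 [-1 -1 -2 -3 -4 -2 -4 -4 -2 -3 -3 -2 -2 -3 -4 -2 -2 -2 -2 -2 -3 -2  0]
 [-1 -1 -2 -2 -2 -2 -3 -2 -2 -2 -3 -3 -1 -2 -1 -1 -2 -3 -2 -2  1  3  2]
 [-1  0  0 -2 -2 -2 -2 -3 -3 -3 -2 -2 -2 -2 -2 -2 -2  0  0  1  1  1 -2]
 [-2  0  0  0 -3 -3 -3 -3 -2 -1 -2 -1 -3 -2 -2 -1  1  2  3  3 -2 -2 -3]
 [-1 -1  0  2 -3 -3 -3 -2 -3 -2 -1 -2 -1  0  2  3  2  0  2  5 -3 -2 -2]
 [-1  0  0  1  0 -1 -3 -2 -2 -3 -1  0  0  1  4  0 -3 -3 -2  1 -1  0  0]
 [ 0 -1  0 -1  1 -2 -3 -1  0  0  3  2 -1  0  5 -3 -2 -2  0  0 -1  0 -1]
 [ 0 -1  0 -1  2 -1 -3  0  3  1  0 -1 -2 -2  2  1  0 -1  0  0  0 -1  0]
 [ 0 -1 -1 -1  0  0 -2 -1  3 -1 -3 -2 -2 -2  0 -1 -1 -1  0 -1  0  0 -1]
 [ 0 -1  0  0  0  0  1 -3  3 -1 -2 -2 -1  0 -1  0  0 -1 -1  0 -1  0  0]
 [ 0 -2 -1  0  0  0  3  0  0  0 -1  0  0 -1  0 -1 -1  0 -2 -1  0  0  2]
 [-1  0 -1  0  0 -1  1  0 -1 -1 -1  0  0 -1 -1 -1 -1 -1 -1 -1 -1 -1 -1]]
```

All three collets now lie at the back of the pan (x ≈ 0.62) with the nose still under the riser. I lift a little and draw back gently, keeping the tilt.

```bash
python3 -m jog '{"xyz":[[-0.001,0,0.003],[-0.001,0,0.003],[-0.002,0,0.003],[-0.005,0.0001,0.002],[-0.008,0.0002,0],[-0.01,0.0003,0],[-0.012,0.0003,0],[-0.012,0.0003,0],[-0.012,0.0003,0],[-0.012,0.0003,0]],"turn":[0,0,0,0,0,0,0,0,0,0]}'
python3 sl.py
python3 -m jog '{"xyz":[[-0.012,0.0003,0],[-0.012,0.0003,0],[-0.012,0.0003,0],[-0.012,0.0003,0],[-0.008,0,0.005],[-0.004,0,0.008],[-0.002,0,0.01],[0,0,0.01],[0,0,0.01],[0,0,0.005]],"turn":[0,0,0,0,0,0,0,0,0,0]}'
python3 sl.py
python3 - <<'E'
from h import *
np.set_printoptions(precision=4,suppress=True)
for c in ["scene","side"]:
  im,d=eyes.snapshot(c);cv2.imwrite(f"v_{c}.png",im[...,::-1])
  for t in ["collet_1","scoop_nose","scoop_pan","scoop"]:
    for r in eyes.landmark_of(t,c):
      w=world(c,r["centre"])
      if abs(w[1])<.12:print(t,r["confidence"],w)
E
```

```text
clock: 32.15
tcp_pos: [0.4598, 0.0295, 0.2015]
orientation: [179.9, 0.3, 178.4]
wrist_force: [0.4, -0.2, -3.9]
finger_gap: 0.0128
grip_force: 63.9
[0.4598 0.0295 0.2015] [179.9052   0.3208 178.3835] [ 0.3663 -0.1544 -3.8649] [-0.0089  0.2697  0.0078]
1368 [ 0.2021 -0.0346]
clock: 33.2
tcp_pos: [0.3996, 0.0308, 0.251]
orientation: [179.9, 0.4, 178.4]
wrist_force: [0.2, 0.2, -4.2]
finger_gap: 0.0128
grip_force: 63.9
[0.3996 0.0308 0.251 ] [179.8956   0.4042 178.3821] [ 0.215   0.1729 -4.189 ] [0.031  0.2275 0.0424]
1411 [ 0.276  -0.0012]
collet_1 0.57 [0.4876 0.0299 0.0719]
collet_1 0.42 [ 0.4871 -0.0036  0.0717]
scoop_nose 0.58 [0.5526 0.0238 0.072 ]
scoop_nose 0.33 [0.4807 0.0587 0.0681]
scoop_pan 0.96 [0.5134 0.0239 0.0695]
scoop 0.57 [0.4749 0.0239 0.0572]
scoop 0.36 [ 0.615  -0.0041  0.0001]
collet_1 0.61 [0.4846 0.0581 0.0677]
collet_1 0.58 [0.4848 0.0288 0.0715]
collet_1 0.57 [ 0.4791 -0.003   0.066 ]
collet_1 0.4 [0.5157 0.0289 0.0637]
scoop_nose 0.66 [0.5481 0.0255 0.0742]
scoop_pan 0.71 [0.4852 0.0301 0.0735]
scoop_pan 0.56 [0.5155 0.0309 0.0652]
scoop 0.96 [0.4734 0.0295 0.0578]
```

All three ride in the pan. Carry to the mat.

```bash
python3 -m jog '{"xyz":[[0,-0.004,0],[0,-0.008,0],[0,-0.012,0],[0,-0.016,0],[0,-0.02,0],[0,-0.022,0],[0,-0.022,0],[0,-0.022,0],[0,-0.022,0],[0,-0.022,0]],"turn":[0,0,0,0,0,0,0,0,0,0]}'
python3 -m jog '{"xyz":[[0,-0.022,0],[0,-0.022,0],[0,-0.022,0],[0,-0.022,0],[0,-0.022,0],[-0.002,-0.022,0],[-0.002,-0.02,0],[-0.002,-0.016,0],[0,-0.012,0],[0,-0.008,0]],"turn":[0,0,0,0,0,0,0,0,0,0]}'
python3 -m jog '{"xyz":[[0,-0.004,0],[0,-0.001,0],[0,0,-0.004],[0,0,-0.006],[0,0,-0.008],[0,0,-0.008],[0,0,-0.008],[0,0,-0.006],[0,0,-0.004],[0,0,0]],"turn":[0,0,0,0,0,0,0,0,0,0]}'
python3 sl.py
python3 - <<'E'
from h import *
np.set_printoptions(precision=4,suppress=True)
for c in ["scene","side"]:
  im,d=eyes.snapshot(c)
  for t in ["collet_1","scoop_pan","scoop","mat"]:
    for r in eyes.landmark_of(t,c):
      w=world(c,r["centre"])
      if w[1]<-.1:print(t,r["confidence"],w)
E
```

```text
clock: 34.75
tcp_pos: [0.3987, -0.1408, 0.2496]
orientation: [179.9, 0.3, 178.4]
wrist_force: [0.5, 0.3, -2.9]
finger_gap: 0.0133
grip_force: 63.9
clock: 35.75
tcp_pos: [0.3928, -0.3283, 0.2495]
orientation: [179.9, 0.3, 178.3]
wrist_force: [0.0, 0.5, -2.7]
finger_gap: 0.0127
grip_force: 63.9
clock: 36.75
tcp_pos: [0.3929, -0.3322, 0.2049]
orientation: [179.9, 0.3, 178.4]
wrist_force: [-0.7, 0.5, -3.7]
finger_gap: 0.0128
grip_force: 63.9
[ 0.3929 -0.3322  0.2049] [179.876    0.2731 178.3795] [-0.6919  0.4525 -3.7338] [ 0.0423  0.2847 -0.0478]
1395 [ 0.2385 -0.0312]
collet_1 0.57 [ 0.4764 -0.3084  0.0228]
collet_1 0.53 [ 0.4786 -0.3673  0.025 ]
collet_1 0.45 [ 0.4814 -0.33    0.0212]
scoop_pan 0.98 [ 0.5059 -0.337   0.0219]
scoop 0.84 [ 0.4666 -0.338   0.0131]
mat 0.63 [ 0.4961 -0.3468 -0.0025]
mat 0.5 [ 0.395  -0.3337  0.0478]
collet_1 0.48 [ 0.4703 -0.3668  0.0233]
collet_1 0.42 [ 0.4802 -0.3003  0.0272]
scoop_pan 0.7 [ 0.5068 -0.3331  0.0198]
scoop 0.89 [ 0.4703 -0.335   0.013 ]
mat 0.72 [ 0.4938 -0.3501 -0.001 ]
mat 0.72 [ 0.4712 -0.3643  0.0228]
```

```bash
python3 -m jog '{"xyz":[[-0.003,-0.003,0],[-0.004,-0.004,0],[-0.003,-0.004,0],[0,-0.003,0],[0,0,-0.002],[0,0,-0.002],[0,0,-0.002],[0,0,-0.001],[0,0,-0.001],[0,0,0]],"turn":[0,0,0,0,0,0,0,0,0,0]}'
python3 sl.py
```

```text
clock: 38.3
tcp_pos: [0.383, -0.3462, 0.1974]
orientation: [179.9, 0.3, 178.4]
wrist_force: [-0.5, -0.7, -2.8]
finger_gap: 0.0131
grip_force: 63.9
[ 0.383  -0.3462  0.1974] [179.8979   0.3056 178.392 ] [-0.4894 -0.7477 -2.7726] [-0.0127  0.2728 -0.0142]
1388 [ 0.2392 -0.037 ]
```

```bash
python3 -m jog '{"xyz":[[0,0,-0.001],[0,0,-0.001],[0,0,-0.0005],[0,0,0],[0,0,0],[0,0,0],[0,0,0],[0,0,0],[0,0,0],[0,0,0]],"turn":[0,0,0,0,0,0,0,0,0,0]}'
python3 sl.py
```

```text
clock: 39.35
tcp_pos: [0.383, -0.3463, 0.1959]
orientation: [179.9, 0.3, 178.4]
wrist_force: [-3.8, 1.7, 6.0]
finger_gap: 0.0131
grip_force: 65.4
[ 0.383  -0.3463  0.1959] [179.9371   0.3457 178.378 ] [-3.7945  1.7458  6.0146] [0.43   0.6277 0.0992]
1398 [ 0.2616 -0.0468]
```

The heel is on the mat. I ease off and loosen the grip gradually so the nose settles.

```bash
python3 -m jog '{"xyz":[[0,0,0.001],[0,0,0],[0,0,0],[0,0,0],[0,0,0],[0,0,0],[0,0,0],[0,0,0],[0,0,0],[0,0,0]],"turn":[0,0,0,0,0,0,0,0,0,0]}' 0.155
python3 sl.py
python3 -m jog '{"xyz":[[0,0,0],[0,0,0],[0,0,0],[0,0,0],[0,0,0],[0,0,0],[0,0,0],[0,0,0],[0,0,0],[0,0,0]],"turn":[0,0,0,0,0,0,0,0,0,0]}' 0.163
python3 sl.py
```

```text
clock: 40.4
tcp_pos: [0.3831, -0.3463, 0.1961]
orientation: [179.9, 0.3, 178.4]
wrist_force: [-0.8, -0.8, 1.5]
finger_gap: 0.0134
grip_force: 39.0
[ 0.3831 -0.3463  0.1961] [179.9177   0.3229 178.3803] [-0.847  -0.8106  1.4819] [-0.1864  0.1418 -0.0656]
1392 [ 0.2583 -0.0453]
clock: 41.45
tcp_pos: [0.3831, -0.3463, 0.196]
orientation: [179.9, 0.3, 178.4]
wrist_force: [0.5, -0.7, -0.3]
finger_gap: 0.0138
grip_force: 4.2
[ 0.3831 -0.3463  0.196 ] [179.9115   0.3232 178.3829] [ 0.4557 -0.7031 -0.2545] [-0.286  -0.0674 -0.0859]
1399 [ 0.2575 -0.0451]
```

```bash
python3 -m jog '{"xyz":[[0,0,0],[0,0,0],[0,0,0],[0,0,0],[0,0,0],[0,0,0],[0,0,0],[0,0,0],[0,0,0],[0,0,0]],"turn":[0,0,0,0,0,0,0,0,0,0]}' 0.166
python3 sl.py
python3 -m jog '{"xyz":[[0,0,0],[0,0,0],[0,0,0],[0,0,0],[0,0,0],[0,0,0],[0,0,0],[0,0,0],[0,0,0],[0,0,0]],"turn":[0,0,0,0,0,0,0,0,0,0]}' 0.18
python3 sl.py
```

```text
clock: 42.5
tcp_pos: [0.383, -0.3463, 0.196]
orientation: [179.9, 0.3, 178.4]
wrist_force: [-0.6, 0.2, -0.3]
finger_gap: 0.0142
grip_force: 0.0
[ 0.383  -0.3463  0.196 ] [179.9064   0.3165 178.3818] [-0.5636  0.1749 -0.3409] [0.0183 0.0684 0.0137]
1720 [ 1.1066 -0.3391]
clock: 43.55
tcp_pos: [0.383, -0.3463, 0.196]
orientation: [179.9, 0.3, 178.4]
wrist_force: [0.3, -0.7, 0.7]
finger_gap: 0.0155
grip_force: 0.0
[ 0.383  -0.3463  0.196 ] [179.9077   0.3154 178.3816] [ 0.3185 -0.722   0.6776] [0.0057 0.011  0.0574]
1724 [ 1.1124 -0.3412]
```

```bash
python3 -m jog '{"xyz":[[0,0,0],[0,0,0],[0,0,0],[0,0,0],[0,0,0],[0,0,0.005],[0,0,0.015],[0,0,0.02],[0,0,0.03],[0,0,0.03]],"turn":[0,0,0,0,0,0,0,0,0,0]}' 0.6
python3 -m jog '{"xyz":[[0,0,0.03],[0,0,0.02],[-0.02,0.03,0],[-0.02,0.03,0],[-0.02,0.03,0],[0,0.03,0],[0,0.03,0],[0,0,0],[0,0,0],[0,0,0]],"turn":[0,0,0,0,0,0,0,0,0,0]}'
python3 - <<'E'
from h import *
np.set_printoptions(precision=4,suppress=True)
for c in ["scene","side"]:
  im,d=eyes.snapshot(c);P=cloud(c,d)
  for t in ["collet_1","scoop_pan","scoop","scoop_nose","mat","bottle"]:
    for r in eyes.landmark_of(t,c):
      w=world(c,r["centre"])
      if w[1]<-.1:print(t,round(r["confidence"],2),w)
  m=(d>0)&(P[...,2]>.045)&(P[...,2]<.09)&(abs(P[...,1]+.346)<.03)&(abs(P[...,0]-.39)<.06);Q=P[m];print("handle",Q.min(0),Q.max(0))
E
```

```text
clock: 44.6
tcp_pos: [0.3829, -0.3461, 0.2983]
orientation: [179.9, 0.3, 178.4]
wrist_force: [0.4, -0.1, -0.3]
finger_gap: 0.0511
grip_force: 0.0
clock: 45.6
tcp_pos: [0.3231, -0.1967, 0.3467]
orientation: [179.9, 0.4, 178.4]
wrist_force: [0.6, 0.2, -0.3]
finger_gap: 0.0507
grip_force: 0.0
collet_1 0.54 [ 0.4678 -0.3238  0.0123]
collet_1 0.5 [ 0.4712 -0.3801  0.0133]
collet_1 0.45 [ 0.4766 -0.3471  0.0132]
scoop_pan 0.81 [ 0.4977 -0.3473  0.0076]
scoop 0.76 [ 0.4566 -0.3512  0.0034]
scoop_nose 0.84 [ 0.5358 -0.355  -0.0006]
mat 0.82 [ 0.496  -0.3476  0.0001]
bottle 0.64 [ 0.5334 -0.3541  0.0016]
handle [ 0.3578 -0.3534  0.0452] [ 0.4348 -0.3384  0.0693]
collet_1 0.64 [ 0.4684 -0.3473  0.0151]
collet_1 0.62 [ 0.4737 -0.3174  0.0156]
collet_1 0.62 [ 0.463  -0.3816  0.0146]
scoop_pan 0.76 [ 0.4998 -0.3484  0.0055]
scoop 0.9 [ 0.4598 -0.3461  0.0031]
scoop_nose 0.68 [ 0.5337 -0.3529  0.0088]
mat 0.71 [ 0.4933 -0.3474  0.0024]
bottle 0.74 [ 0.7259 -0.3023 -0.0035]
handle [ 0.3561 -0.3545  0.045 ] [ 0.4283 -0.3372  0.0711]
```

The scoop is flat and centred on the mat, with all three collets at its back wall and the gripper clear of it.

```bash
python3 -c "
from plant import job_done;print(job_done())"
```

```text
the job is handed in; nothing more can be done
None
```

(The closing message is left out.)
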